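# Roll a battery cell up the ramp into its test cradle

## Task

Roll the steel battery cell that lies on the infeed of the test cradle up the ramp, over the crest and home into the nest, so that it lies square against the stop. Push it slowly and gently from behind with the fingertips, without pinching or lifting it, and never let it run free or roll back on the ramp. Then take the hand away; leave the spare cell, the charger and the screwdriver as they are.

Things in the scene. Friction and masses are not known exactly. Their poses are not given: they have to be found in the camera images.
- cell: The bare steel battery cell to roll: plain cylinder, 46 mm in diameter, 120 mm long, 0.4 to 0.7 kg. Origin at its centre; y axis along the cylinder (x and z turn as it rolls). It starts lying on the flat infeed deck, axis across the ramp within 1.5 degrees, centre 30 to 45 mm short of the ramp's toe. Push near mid-length, at or below its axis: tips on its upper half make it bind.
- cradle: The fixed aluminium and black test cradle. Origin on the bench top, midway across, under the ramp's toe; x points level the way the ramp climbs (away from the robot, within 0.4 rad), z up. Flat infeed deck from x = -100 to 0 mm, 10 mm above the bench, open at the robot's end. Base plate 6 mm thick, x = -108 to 202 mm, |y| to 88 mm.
- ramp (a point): The ramp's toe on the deck's surface, midway across. Its x axis points up the slope, its z axis out of the ramp's surface. The ramp climbs 9 degrees. Side cheeks, inside faces 123 mm apart, tops 25 mm above the infeed and ramp decks (52 mm above the bench by the nest), keep the cell roughly square.
- crest (a point): The top edge of the ramp, midway across: 110 mm from the toe along the cradle's x, 27.4 mm above the bench. Short of it the cell rolls back when let go; with its centre past it, the cell rolls the last 20 mm towards the stop by itself and stays, but if it arrives askew it needs a last gentle push home. Axes as the cradle's.
- nest (a point): Where the cell's centre is when it lies home: in the cradle's frame x = 130 mm, y = 0, 47.2 mm above the bench. The nest's floor falls 10 degrees from the crest to the stop. At each end of the nest a black probe block, top 66 mm above the bench, outside the cheeks, |y| = 68 to 87 mm, x = 114 to 146 mm. Axes as the cradle's.
- stop (a point): The foot of the stop at the end of the nest, midway across on its front face, x = 153 mm in the cradle's frame, 20 mm above the bench: an upright plate with two rubber bumpers, its top 68 mm above the bench. Axes as the cradle's.
- spare_cell: Bystander: an identical cell standing upright on the bench beside the cradle, 46 mm in diameter, 120 mm tall. Origin at the centre of its foot. It and the charger may change sides.
- charger: Bystander: a white plug-in charger lying on the bench beside the cradle, 75 x 42 x 28 mm with two pins 18 mm long at its +x end. Origin at the centre of its underside.
- driver: Bystander: a screwdriver, 190 mm long, lying on the bench to the left of the cradle. Its origin is under its middle, its x axis along it.
Things that resemble listed ones, but are neither listed nor needed, are in the scene too. Leave any pink or turquoise look-alike of the cell alone.

How it is judged:
By the outcome, as a careful person would: the job done as asked, in the order asked, and still so for the second after the job is handed in, with the robot touching nothing.
It also fails if it takes over 38 s, if anything falls off the work surface, if the arm or the gripper's body presses on something with over 40 N, if the wrist force passes 120 N, or if a joint passes its speed limit or range.

## Robot

A 6-joint arm with a two-finger parallel gripper is mounted at the origin on the work surface. World frame = base frame: x ahead of the robot, y to its left, z up, the work surface at z = 0. Lengths are in m, angles in rad, forces in N, time in s.
With the tool pointing down it reaches from about 0.4 to 0.825 m from the base axis. Payload 7 kg.
Tool frame: the origin (TCP) lies on the centre line of the jaws, within the pads' length; the fingertips stand 22 mm ahead of it and the grasp point (between the pads) lies 3 mm ahead of it; z points along the fingers, y is the line along which they close (so a half turn about z gives the same grasp; the last joint's range is limited). The gripper opens to 88 mm and grips with 3 to 60 N. Pads are 19 mm wide; open, the fingers measure 130 mm over their backs; the gripper's body (78 mm by 193 mm) begins 47 mm behind the grasp point.
Start: joints at [1.39, 0.359, 0.012, 0, -1.224, -0.288], TCP at [0.305, 0.602, 0.249] pointing down, gripper open.
Joint ranges: [-3.07, 3.07], [-1.43, 2.12], [-1.02, 1.25], [-3.03, 1.67], [-3.05, -0], [-3.03, 3.03]. Speed limits (rad/s): [2.39, 2.39, 3.01, 3.14, 3.14, 3.14].

## Interface

Orientations are given as [roll, pitch, yaw] about the fixed x, y, z axes, in that order (R = Rz(yaw) Ry(pitch) Rx(roll)).
In Python, from station import monitor, viewer, order gives the robot as it stands. The module is installed in compiled form; this text tells all that it offers.
- The arm moves only by the tool servo_tool, never from a script. Its argument "targets" is a list of rows, each an object with "angular": the turn, a rotation vector about the tool's x, y, z in degrees, a list of three; "xyz": the shift along the tool's x, y, z in cm, a list of three; "claw": the finger opening in cm, from 0 to 8.76. A call has 1 to 20 rows; each row shifts and turns the commanded pose from where the row before left it, along the tool's axes as they then stand; what a row does not reach is not made up. A row lasts 1/10 s, in which the tool goes at most 50 mm and 8.59 degrees, less where a joint would pass 70% of its speed; a pose out of reach is approached as far as the arm can. A call is refused whole if a number of a shift passes 5 or a number of a turn 8.59, either way. A call with a gripper value outside its range is refused whole. The fingers move at their own pace and stop on an object; "force" is the grip in N (left out, the last holds). Time passes only in rows, so rows that do not move let the fingers close. It gives the time, the measured TCP pose, the force, the opening and the grip force at its end, in the units of the state.
- monitor.get_state(): the state, without advancing time (a new reading comes with each control period).
- viewer.grab_frame(name): name is "side" or "top" or "wrist"; returns a dict with "color" (480x640x3 uint8, blue, green, red), "fovy" (degrees; the focal length in pixels is half the picture's height over the tangent of half this angle, whatever the lens; pixels are square), "cx", "cy" (the principal point, pixels), "R" (3x3) and "t" (3): a world point X has camera coordinates R X + t. Camera axes: x right, y down, z forward; pixel columns grow to the right and rows downward; lengths in m; the calibration is good to about 2 mm. The wrist camera is an equidistant fisheye: a pixel r from the principal point sees the ray r / f radians off the axis. A picture is of the moment at which its call begins. There is no depth.
- order.job_done(): hands the job in; it is judged then, once.
The state is a dict: "t": time; "q": joint angles; "qd": joint speeds; "joint_efforts": joint torques, N m; "eef_pos": TCP position; "ee_rot": TCP orientation; "force": force on the tool from outside, world axes, zero at the start; "moment": the same for the moment, N m; "width": finger opening in m; "gripper_force": force on a finger pad.
Only numpy, scipy, OpenCV 4.12 (cv2) and the standard library are available. Lean on these libraries where they do the work, as an engineer would, in place of code of your own. Each camera call takes 0.05 s, during which the arm holds its last target. There are 200 camera calls.

## Working session

There is one attempt and no reset: what is moved stays moved. The work goes in short steps, Python scripts to look and compute and a tool call to move; the robot and the scene stay as the last step left them, time stands still between calls to the robot, and variables do not carry over. Pictures are saved under pics/ and viewed, at most 10 in all, crops included, and the job is handed in when it is done.

Besides the shell and the picture viewer there is one more tool, called by a JSON object that holds its "op" and its "data". servo_tool: Moves the arm, as the interface text tells. Its arguments: {"type":"object","properties":{"targets":{"type":"array"},"force":{"type":"number"}},"required":["targets"]}

```bash
mkdir -p pics; cat > h.py <<'E'
import numpy as np, cv2
from station import monitor, viewer, order
def grab(n,save=None):
    f=viewer.grab_frame(n)
    if save: cv2.imwrite('pics/'+save,f['color']); np.savez('pics/'+save[:-4]+'.npz',**f)
    return f
def load(s): return dict(np.load('pics/'+s+'.npz'))
def ray(f,u,v):
    F=240/np.tan(np.radians(float(f['fovy']))/2)
    d=np.array([(u-f['cx'])/F,(v-f['cy'])/F,1.]); R=f['R']
    return -R.T@f['t'], R.T@d
def onplane(f,u,v,z):
    o,d=ray(f,u,v); return o+d*(z-o[2])/d[2]
def proj(f,X):
    F=240/np.tan(np.radians(float(f['fovy']))/2)
    p=f['R']@np.asarray(X,float)+f['t']; return np.array([f['cx']+F*p[0]/p[2],f['cy']+F*p[1]/p[2]])
E
python3 - <<'E'
from h import *
for n in('top','side'):
    f=grab(n,n+'1.png'); print(n,f['fovy'],-f['R'].T@f['t'],f['R'][2])
s=monitor.get_state(); print(s['t'],s['eef_pos'],s['ee_rot'],s['width'],s['force'])
E
```

```text
top 49.47694311112513 [0.41817167 0.1047328  0.92957706] [ 0.10784595 -0.01910024 -0.99398412]
side 43.61047797147949 [ 0.19998399 -0.5501921   0.94870281] [ 0.26706427  0.5601885  -0.78413361]
0.1 [0.30480739 0.60182412 0.24773164] [ 3.14013306e+00 -1.53685436e-04 -4.68838607e-01] 0.08764938727357235 [-0.47342407  0.50815965 -0.02568273]
```

View pics/top1.png

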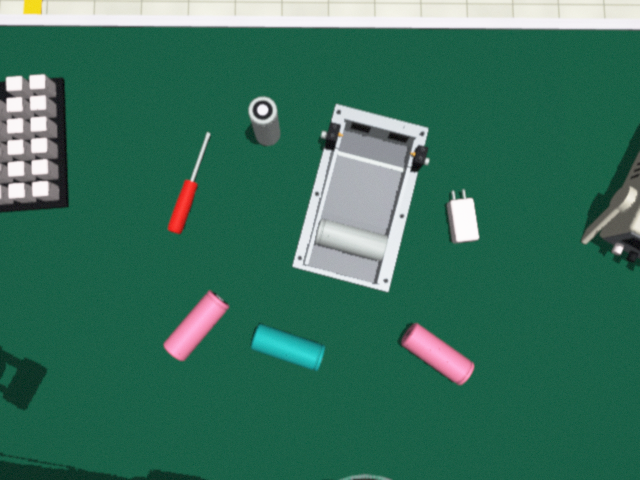

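View pics/side1.png

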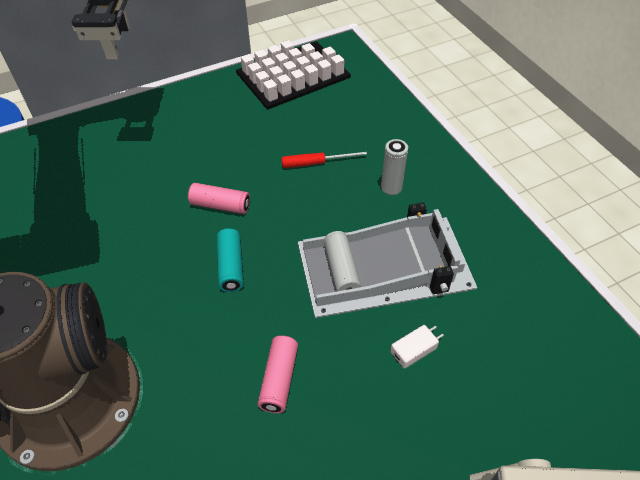

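The top view shows the cradle's plate corners near (337,106), (428,128), (388,291) and (293,266), with the grey cell lying at about (352,240). The spare cell is to its left at (264,120), and the charger to its right at (463,220). The side view shows the same layout, with the cell at (342,260).

```bash
cat > m.py <<'E'
from h import *
f=load('top1'); im=f['color']; hsv=cv2.cvtColor(im,cv2.COLOR_BGR2HSV)
m=((hsv[...,1]<70)&(hsv[...,2]>60)).astype(np.uint8)*255
m[:90]=0; m[300:]=0; m[:,:285]=0; m[:,:][:,440:]=0
m=cv2.morphologyEx(m,cv2.MORPH_OPEN,np.ones((5,5)))
c=max(cv2.findContours(m,0,2)[0],key=cv2.contourArea)[:,0]
# edges: project contour to plate plane, fit sides
P=np.array([onplane(f,u,v,.006)[:2] for u,v in c])
r=cv2.minAreaRect((P*1000).astype(np.float32)); print('rect mm',r)
q=cv2.approxPolyDP(c,6,True)[:,0]; print(q.tolist()); 
for u,v in q: print((onplane(f,u,v,.006)[:2]*1000).round(1))
s=load('side1')
big=cv2.resize(im[95:300,285:440],None,fx=3.8,fy=2.9*1.31,interpolation=cv2.INTER_CUBIC)[:600]
sb=cv2.resize(s['color'][195:320,290:480],None,fx=4,fy=4,interpolation=cv2.INTER_CUBIC)
cv2.imwrite('pics/sb.png',sb); 
cv2.imwrite('pics/tb.png',cv2.resize(im[95:295,285:440],None,fx=3,fy=3,interpolation=cv2.INTER_CUBIC))
E
python3 m.py
```

```text
rect mm ((605.9016723632812, 0.6083984375), (178.47276306152344, 312.9806823730469), 75.08740234375)
[[335, 104], [331, 122], [343, 135], [333, 150], [323, 149], [293, 267], [388, 291], [417, 175], [409, 153], [424, 146], [427, 127]]
[777.4  46.7]
[743.2  54.3]
[718.7  32.5]
[690.6  51. ]
[692.4  69.2]
[477.4 123.4]
[434.6 -44.9]
[ 644.4 -101.5]
[685.4 -87.8]
[ 698.6 -115.6]
[ 734.4 -122.1]
```

```bash
sleep 1
```

```text
(no output)
```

View pics/tb.png

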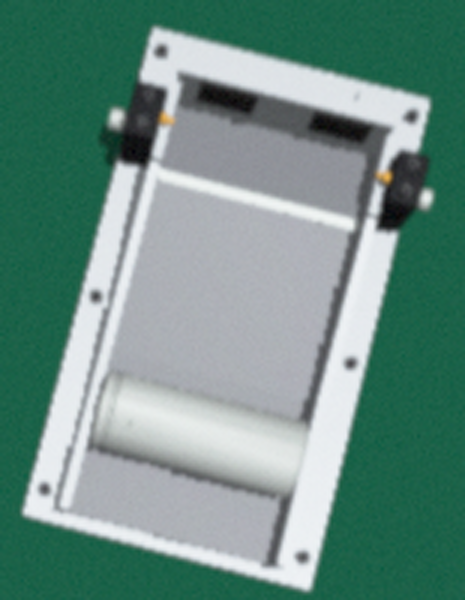

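View pics/sb.png

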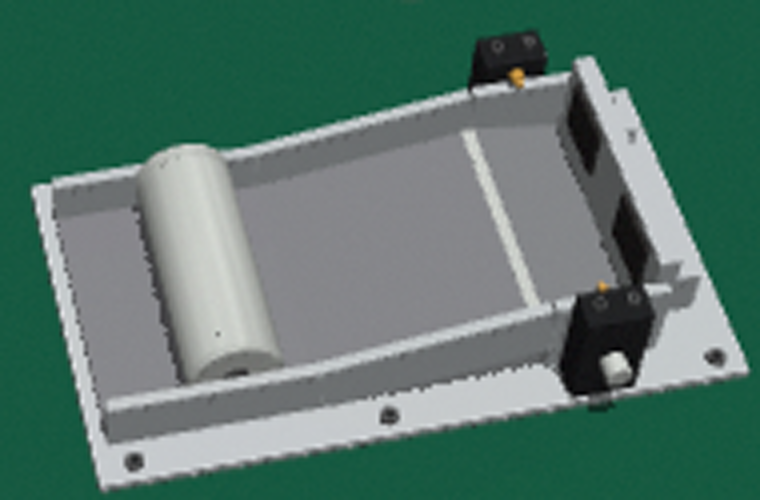

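The enlarged top and side crops show the plate, the white crest line and the cell lying nearly square on the infeed. Plate fit: yaw about -14.4°, origin about (0.5604, 0.0124), and its size agrees with what was given. Next I measure the cell and check the crest.

```bash
cat > cal.py <<'E'
from h import *
yaw=np.radians(-14.4); O=np.array([.5604,.0124,0]); C=np.array([[np.cos(yaw),-np.sin(yaw),0],[np.sin(yaw),np.cos(yaw),0],[0,0,1]])
W=lambda p:O+C@np.array(p)/1000
L=lambda X:C.T@(np.array(X)-O)*1000
def cellx(f,lo=-90,hi=160,show=True):
    """rear/front silhouette of bright cell per y strip, as tangent rays in cradle xz -> axis x at given height"""
    im=f['color'].astype(int)
    out=[]
    for y in(-40,-20,0,20,40):
        row=[]
        for x in np.arange(lo,hi,1.):
            u,v=proj(f,W([x,y,33])); row.append(cv2.getRectSubPix(f['color'],(1,1),(float(u),float(v)))[0,0].astype(int))
        out.append((y,np.array(row)))
    return out
E
python3 - <<'E'
from cal import *
for n in('top1','side1'):
    f=load(n)
    print(n,'crest proj',[proj(f,W([110,y,27.4])).round(1).tolist() for y in(-61,61)],'cornersplate',[proj(f,W([x,y,6])).round(0).tolist() for x,y in((-108,-88),(-108,88),(202,88),(202,-88))])
    for y,r in cellx(f,-90,20):
        m=(r[:,1]-r[:,0]>=-2)&(r[:,1]>150)   # greyish-white vs purplish deck
        i=np.flatnonzero(m); print(y,(i.min()-90,i.max()-90,len(i)) if len(i) else None, r[::10,].tolist() if y==0 else '')
E
```

```text
top1 crest proj [[404.1, 168.0], [337.5, 151.2]] cornersplate [[389.0, 291.0], [292.0, 267.0], [335.0, 104.0], [428.0, 127.0]]
-40 (np.int64(-57), np.int64(-17), 41) 
-20 (np.int64(-57), np.int64(-15), 43) 
0 (np.int64(-56), np.int64(-15), 42) [[184, 179, 175], [184, 177, 175], [183, 175, 175], [114, 114, 111], [196, 199, 192], [226, 228, 223], [226, 227, 222], [190, 193, 186], [177, 171, 169], [182, 175, 172], [182, 177, 172]]
20 (np.int64(-56), np.int64(-15), 42) 
40 (np.int64(-55), np.int64(-15), 41) 
side1 crest proj [[425.9, 277.2], [406.3, 227.2]] cornersplate [[314.0, 317.0], [296.0, 242.0], [444.0, 216.0], [476.0, 287.0]]
-40 (np.int64(-54), np.int64(-16), 39) 
-20 (np.int64(-53), np.int64(-15), 39) 
0 (np.int64(-52), np.int64(-15), 38) [[139, 135, 135], [141, 137, 137], [140, 135, 136], [72, 68, 69], [164, 168, 165], [197, 203, 200], [206, 212, 208], [185, 192, 187], [139, 136, 135], [138, 135, 134], [138, 134, 134]]
20 (np.int64(-52), np.int64(-14), 39) 
40 (np.int64(-51), np.int64(-14), 38)
```

Both views agree: the cell centre is at cradle x ≈ -36 and skewed about 1.4°, and the crest reprojects correctly. My plan:
- Open the fingers 3 cm across the cradle so there are two contact points.
- Tilt the tool 15°, tips forward, so contact falls below the cell's axis.
- Keep the TCP at the cell centre + (-35, +6) mm.

{"op": "servo_tool", "data": {"targets": [{"xyz":[1.2,1.3,0],"angular":[0,0,0],"claw":3},{"xyz":[2.5,2.65,0],"angular":[0,0,0],"claw":3},{"xyz":[2.5,2.65,0],"angular":[0,0,0],"claw":3},{"xyz":[2.5,2.65,0],"angular":[0,0,0],"claw":3},{"xyz":[2.5,2.65,0],"angular":[0,0,0],"claw":3},{"xyz":[2.5,2.65,0],"angular":[0,0,0],"claw":3},{"xyz":[2.5,2.65,0],"angular":[0,0,0],"claw":3},{"xyz":[2.5,2.65,0],"angular":[0,0,0],"claw":3},{"xyz":[2.5,2.65,0],"angular":[0,0,0],"claw":3},{"xyz":[2.5,2.65,0],"angular":[0,0,0],"claw":3},{"xyz":[2.5,2.65,0],"angular":[0,0,0],"claw":3},{"xyz":[2.5,2.65,0],"angular":[0,0,0],"claw":3},{"xyz":[2.5,2.65,0],"angular":[0,0,0],"claw":3},{"xyz":[2.5,2.65,0],"angular":[0,0,0],"claw":3},{"xyz":[2.5,2.65,0],"angular":[0,0,0],"claw":3},{"xyz":[2.5,2.65,0],"angular":[0,0,0],"claw":3},{"xyz":[1.2,1.3,0],"angular":[0,0,0],"claw":3}]}}

```text
t: 1.8
eef_pos: [0.4696, 0.0418, 0.2483]
ee_rot: [3.141, 0.0, -0.47]
force: [0.4, 0.0, 0.7]
width: 0.0301
gripper_force: 0.0
```

{"op": "servo_tool", "data": {"targets": [{"xyz":[0,0,0],"angular":[0,0,-4.2],"claw":3},{"xyz":[0,0,0],"angular":[0,0,-4.2],"claw":3},{"xyz":[0,0,0],"angular":[0,0,-4.1],"claw":3},{"xyz":[0,0,0],"angular":[0,5,0],"claw":3},{"xyz":[0,0,0],"angular":[0,5,0],"claw":3},{"xyz":[0,0,0],"angular":[0,5,0],"claw":3},{"xyz":[0,0,0],"angular":[0,0,0],"claw":3}]}}

```text
t: 2.5
eef_pos: [0.4668, 0.0428, 0.247]
ee_rot: [3.14, -0.262, -0.249]
force: [-0.7, -0.2, 0.3]
width: 0.03
gripper_force: 0.0
```

```bash
cat > st.py <<'E'
from cal import *
from scipy.spatial.transform import Rotation as Ro
s=monitor.get_state(); R=Ro.from_euler('xyz',s['ee_rot']).as_matrix()
p=L(s['eef_pos']); print('t',round(s['t'],2),'loc mm',p.round(1),'w',round(s['width']*1e3,1),'F loc',(C.T@s['force']).round(2),'M',np.round(s['moment'],2))
print('tool axes in cradle\n',(C.T@R).round(4))
def mv(x,y,z): print('tool shift cm to',(x,y,z),(R.T@C@(np.array([x,y,z])-p)/10).round(2))
mv(-85,0,100); mv(-85,0,39)
E
python3 st.py
```

```text
t 2.5 loc mm [-98.2   6.1 247. ] w 30.0 F loc [-0.64 -0.38  0.31] M [ 0.18  0.96 -0.02]
tool axes in cradle
 [[ 0.9658  0.0021  0.2594]
 [ 0.0024 -1.     -0.001 ]
 [ 0.2594  0.0016 -0.9658]]
tool shift cm to (-85, 0, 100) [-2.54  0.59 14.54]
tool shift cm to (-85, 0, 39) [-4.12  0.58 20.43]
```

{"op": "servo_tool", "data": {"targets": [{"xyz":[-0.3,0.04,1.5],"angular":[0,0,0],"claw":3},{"xyz":[-0.3,0.04,1.5],"angular":[0,0,0],"claw":3},{"xyz":[-0.3,0.04,1.5],"angular":[0,0,0],"claw":3},{"xyz":[-0.3,0.04,1.5],"angular":[0,0,0],"claw":3},{"xyz":[-0.3,0.04,1.5],"angular":[0,0,0],"claw":3},{"xyz":[-0.3,0.04,1.5],"angular":[0,0,0],"claw":3},{"xyz":[-0.3,0.04,1.5],"angular":[0,0,0],"claw":3},{"xyz":[-0.3,0.04,1.5],"angular":[0,0,0],"claw":3},{"xyz":[-0.3,0.04,1.5],"angular":[0,0,0],"claw":3},{"xyz":[-0.3,0.04,1.5],"angular":[0,0,0],"claw":3},{"xyz":[-0.3,0.04,1.5],"angular":[0,0,0],"claw":3},{"xyz":[-0.3,0.04,1.5],"angular":[0,0,0],"claw":3},{"xyz":[-0.3,0.06,1.2],"angular":[0,0,0],"claw":3},{"xyz":[-0.2,0.04,0.8],"angular":[0,0,0],"claw":3},{"xyz":[0,0,0],"angular":[0,0,0],"claw":3}]}}

```text
t: 4.0
eef_pos: [0.4899, 0.036, 0.058]
ee_rot: [3.14, -0.233, -0.251]
force: [-0.2, 0.7, 0.5]
width: 0.0297
gripper_force: 0.0
```

```bash
python3 st.py; python3 - <<'E'
from cal import *
f=grab('side','side2.png'); cv2.imwrite('pics/s2.png',cv2.resize(f['color'][160:340,230:480],None,fx=3,fy=3,interpolation=cv2.INTER_CUBIC))
E
```

```text
t 4.0 loc mm [-74.2   5.3  58. ] w 29.7 F loc [-0.38  0.64  0.47] M [ 0.1   0.73 -0.01]
tool axes in cradle
 [[ 9.731e-01 -1.000e-04  2.305e-01]
 [ 2.000e-04 -1.000e+00 -1.300e-03]
 [ 2.305e-01  1.300e-03 -9.731e-01]]
tool shift cm to (-85, 0, 100) [-0.09  0.53 -4.34]
tool shift cm to (-85, 0, 39) [-1.49  0.53  1.6 ]
```

View pics/s2.png

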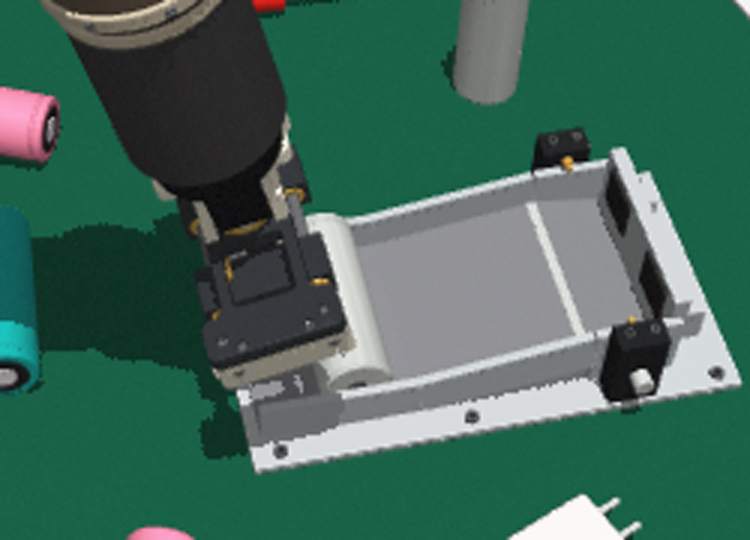

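The side crop shows the gripper behind the cell, about at the infeed. The arm stopped short of its target pose (x -74 instead of -85, z 58), so I check which joint limit is in the way.

```bash
python3 -c "
from h import *
s=monitor.get_state();print(s['q'].round(3) if hasattr(s['q'],'round') else s['q'],s['t'])"
```

```text
[ 0.513  0.173 -1.015  0.656 -0.266  0.181] 4.05
```

The arm is at joint 3's fold limit, because 15° of forward tilt is too much this close to the base. I'll use 5° on the flat and bring the tilt back to 15° further out.

{"op": "servo_tool", "data": {"targets": [{"xyz":[-0.1,0,0],"angular":[0,-2.8,0],"claw":3},{"xyz":[-0.2,0.1,0],"angular":[0,-2.8,0],"claw":3},{"xyz":[-0.3,0.2,0],"angular":[0,-2.8,0],"claw":3},{"xyz":[-0.4,0.2,0],"angular":[0,0,0],"claw":3},{"xyz":[0,0,0],"angular":[0,0,0],"claw":3}]}}

```text
t: 4.55
eef_pos: [0.4805, 0.0314, 0.0583]
ee_rot: [3.138, -0.102, -0.253]
force: [-0.9, -0.9, -0.5]
width: 0.0302
gripper_force: 0.0
```

```bash
sed -i 's/^mv(-85.*/mv(-80,0,38)/' st.py; python3 st.py; python3 -c "
from h import *
print(np.round(monitor.get_state()['q'],3))"
```

```text
t 4.55 loc mm [-82.1  -1.4  58.3] w 30.2 F loc [-0.69 -1.09 -0.5 ] M [0.06 0.33 0.  ]
tool axes in cradle
 [[ 0.9948 -0.0019  0.1021]
 [-0.0015 -1.     -0.0033]
 [ 0.1021  0.0032 -0.9948]]
tool shift cm to (-80, 0, 38) [ 0.01 -0.15  2.04]
[ 0.53   0.217 -0.781  0.154 -0.507  0.655]
```

{"op": "servo_tool", "data": {"targets": [{"xyz":[0,-0.05,0.5],"angular":[0,0,0],"claw":3},{"xyz":[0,-0.05,0.6],"angular":[0,0,0],"claw":3},{"xyz":[0,-0.05,0.6],"angular":[0,0,0],"claw":3},{"xyz":[0,0,0.35],"angular":[0,0,0],"claw":3},{"xyz":[0.25,0,0.02],"angular":[0,0,0],"claw":3},{"xyz":[0.2,0,0.02],"angular":[0,0,0],"claw":3},{"xyz":[0.1,0,0.01],"angular":[0,0,0],"claw":3},{"xyz":[0,0,0],"angular":[0,0,0],"claw":3}]}}

```text
t: 5.35
eef_pos: [0.4889, 0.0312, 0.0379]
ee_rot: [3.139, -0.101, -0.252]
force: [0.5, 0.1, 0.0]
width: 0.0301
gripper_force: 0.0
```

```bash
sed -i 's/^mv(-80.*/mv(-69,0,38);mv(-41.2,0,38.7)/' st.py; python3 st.py; python3 - <<'E'
from cal import *
f=grab('side','side3.png'); cv2.imwrite('pics/s3.png',cv2.resize(f['color'][180:330,270:480],None,fx=3.5,fy=3.5,interpolation=cv2.INTER_CUBIC))
E
```

```text
t 5.35 loc mm [-73.9   0.5  37.9] w 30.1 F loc [0.5  0.21 0.02] M [0.   0.33 0.03]
tool axes in cradle
 [[ 0.9949 -0.0013  0.1013]
 [-0.001  -1.     -0.003 ]
 [ 0.1013  0.0029 -0.9949]]
tool shift cm to (-69, 0, 38) [0.49 0.05 0.04]
tool shift cm to (-41.2, 0, 38.7) [3.26 0.04 0.25]
```

View pics/s3.png

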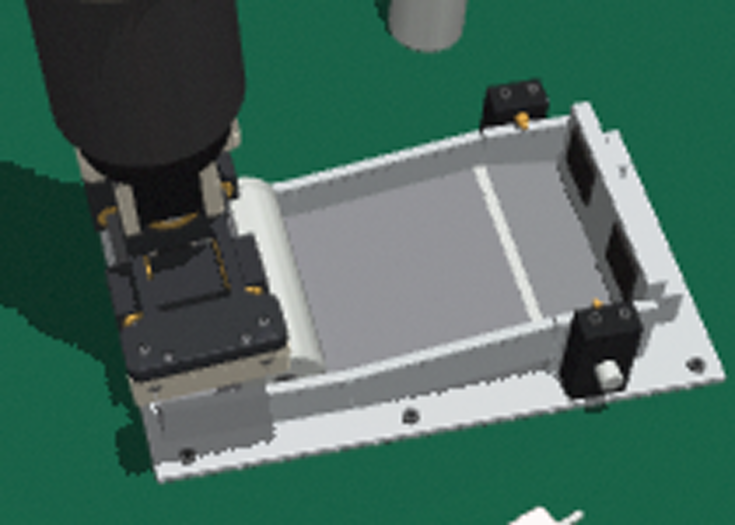

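The side crop shows the fingers down behind the cell, on the deck and clear of the cheeks, and the cell has not moved. Now the slow push starts, with the tilt coming in gradually.

{"op": "servo_tool", "data": {"targets": [{"xyz":[0.1,0,0.01],"angular":[0,0,0],"claw":3},{"xyz":[0.1,0.01,0.01],"angular":[0,0,0],"claw":3},{"xyz":[0.1,0.01,0.01],"angular":[0,0,0],"claw":3},{"xyz":[0.1,0.01,0.01],"angular":[0,0,0],"claw":3},{"xyz":[0.1,0.01,0.01],"angular":[0,0,0],"claw":3},{"xyz":[0.1,0,0.01],"angular":[0,0,0],"claw":3},{"xyz":[0.12,0,0.01],"angular":[0,0.5,0],"claw":3},{"xyz":[0.12,0,0.01],"angular":[0,0.5,0],"claw":3},{"xyz":[0.12,0,0.01],"angular":[0,0.5,0],"claw":3},{"xyz":[0.12,0,0.01],"angular":[0,0.5,0],"claw":3},{"xyz":[0.12,0,0.02],"angular":[0,0.5,0],"claw":3},{"xyz":[0.12,0,0.02],"angular":[0,0.5,0],"claw":3},{"xyz":[0.12,0,0.02],"angular":[0,0.5,0],"claw":3},{"xyz":[0.12,0,0.02],"angular":[0,0.5,0],"claw":3},{"xyz":[0.12,0,0.02],"angular":[0,0.5,0],"claw":3},{"xyz":[0.12,0,0.02],"angular":[0,0.5,0],"claw":3}]}}

```text
t: 7.0
eef_pos: [0.506, 0.0264, 0.0378]
ee_rot: [3.139, -0.189, -0.252]
force: [-0.3, 0.3, 0.5]
width: 0.0302
gripper_force: 0.0
```

```bash
cat >> st.py <<'E'
f=grab('top')
for y,r in cellx(f,-90,160):
    m=(r[:,1]-r[:,0]>=-1)&(r[:,1]>150); i=np.flatnonzero(m)-90; print(y,i.min() if len(i) else None,i.max() if len(i) else None,len(i))
f=grab('side')
for y,r in cellx(f,-90,160):
    m=(r[:,1]-r[:,0]>=-1)&(r[:,1]>150); i=np.flatnonzero(m)-90; print('s',y,i.min() if len(i) else None,i.max() if len(i) else None,len(i))
E
python3 st.py
```

```text
t 7.0 loc mm [-56.1   0.1  37.8] w 30.2 F loc [-0.33  0.25  0.5 ] M [ 0.12  0.6  -0.08]
tool axes in cradle
 [[ 9.822e-01 -8.000e-04  1.878e-01]
 [-2.000e-04 -1.000e+00 -3.100e-03]
 [ 1.878e-01  3.000e-03 -9.822e-01]]
tool shift cm to (-69, 0, 38) [-1.26  0.01 -0.26]
tool shift cm to (-41.2, 0, 38.7) [1.48 0.01 0.19]
-40 -17 108 25
-20 -16 109 26
0 -21 108 30
20 -32 109 39
40 -56 109 66
s -40 -14 112 27
s -20 -11 112 25
s 0 -12 111 24
s 20 -13 112 27
s 40 -19 112 33
```

```bash
python3 - <<'E'
s=open('st.py').read().split("f=grab('top')")[0]+'''
for n in('top','side'):
    f=grab(n); o=[]
    for y,r in cellx(f,-90,160):
        m=((r[:,1]-r[:,0]>=-2)&(r[:,1]>150)).astype(np.uint8)
        k,lab,st,_=cv2.connectedComponentsWithStats(m[None],connectivity=8)
        j=1+np.argmax(st[1:,4]); o.append((y,int(st[j,0]-90),int(st[j,0]+st[j,2]-91)))
    print(n,o)
'''
open('st.py','w').write(s)
E
python3 st.py
```

```text
t 7.1 loc mm [-56.4  -0.4  37.7] w 30.0 F loc [ 0.01 -0.68 -0.27] M [ 0.13  0.63 -0.05]
tool axes in cradle
 [[ 9.823e-01 -8.000e-04  1.872e-01]
 [-1.000e-04 -1.000e+00 -3.700e-03]
 [ 1.872e-01  3.600e-03 -9.823e-01]]
tool shift cm to (-69, 0, 38) [-1.23 -0.04 -0.26]
tool shift cm to (-41.2, 0, 38.7) [ 1.52 -0.04  0.19]
top [(-40, -17, 1), (-20, -16, 2), (0, -21, 2), (20, -20, 3), (40, -57, 3)]
side [(-40, -14, 3), (-20, -11, 4), (0, -12, 4), (20, -12, 5), (40, -19, 5)]
```

The cell front has advanced about 18 mm with the axis square, and the forces are only noise. I continue to the toe and onto the ramp.

{"op": "servo_tool", "data": {"targets": [{"xyz":[0.13,0,0.02],"angular":[0,0.4,0],"claw":3},{"xyz":[0.13,0,0.02],"angular":[0,0.4,0],"claw":3},{"xyz":[0.13,0,0.02],"angular":[0,0.4,0],"claw":3},{"xyz":[0.13,0,0.02],"angular":[0,0.4,0],"claw":3},{"xyz":[0.13,0,0.02],"angular":[0,0.4,0],"claw":3},{"xyz":[0.13,0,0.02],"angular":[0,0.4,0],"claw":3},{"xyz":[0.13,0,0.03],"angular":[0,0.4,0],"claw":3},{"xyz":[0.13,0,0.03],"angular":[0,0.4,0],"claw":3},{"xyz":[0.13,0,0.03],"angular":[0,0.4,0],"claw":3},{"xyz":[0.13,0,0.03],"angular":[0,0.4,0],"claw":3},{"xyz":[0.14,0,0.02],"angular":[0,0,0],"claw":3},{"xyz":[0.14,0,0.02],"angular":[0,0,0],"claw":3},{"xyz":[0.14,0,0.02],"angular":[0,0,0],"claw":3},{"xyz":[0.14,0,0.02],"angular":[0,0,0],"claw":3},{"xyz":[0.14,0,0.02],"angular":[0,0,0],"claw":3},{"xyz":[0.14,0,0.02],"angular":[0,0,0],"claw":3}]}}

```text
t: 8.8
eef_pos: [0.5314, 0.0212, 0.046]
ee_rot: [3.138, -0.245, -0.251]
force: [-2.8, 0.3, 0.4]
width: 0.0298
gripper_force: 1.2
```

```bash
sed -i 's/^mv(-69.*/pass/' st.py; python3 st.py
```

```text
t 8.8 loc mm [-30.3   1.3  46. ] w 29.8 F loc [-2.74 -0.43  0.41] M [ 0.35  1.57 -0.09]
tool axes in cradle
 [[ 9.702e-01 -1.000e-03  2.421e-01]
 [-1.000e-04 -1.000e+00 -4.000e-03]
 [ 2.421e-01  3.800e-03 -9.702e-01]]
top [(-40, 7, 28), (-20, 7, 30), (0, 6, 30), (20, 7, 30), (40, -22, 2)]
side [(-40, 13, 32), (-20, 15, 32), (0, 15, 32), (20, 14, 33), (40, 15, 33)]
```

```bash
cat >> st.py <<'E'
s=monitor.get_state(); print('q',np.round(s['q'],3))
E
python3 st.py | egrep 'loc|q|top|side'
```

```text
t 8.9 loc mm [-30.1   1.4  46.1] w 30.0 F loc [-0.42  0.39 -0.15] M [ 0.17  0.97 -0.01]
top [(-40, 7, 29), (-20, 7, 31), (0, 7, 31), (20, 8, 30), (40, -22, 2)]
side [(-40, 12, 32), (-20, 15, 32), (0, 15, 32), (20, 14, 33), (40, 14, 33)]
q [ 0.397  0.244 -0.987  0.808 -0.208  0.14 ]
```

A near-singular wrist (q5 ≈ -0.2) swallowed part of the downward motion, so the fingertips ride about 5 mm too high. I ease the tilt a little and work the tips down while advancing slowly.

{"op": "servo_tool", "data": {"targets": [{"xyz":[0.1,0.01,0.06],"angular":[0,-0.3,0],"claw":3},{"xyz":[0.1,0.01,0.06],"angular":[0,-0.3,0],"claw":3},{"xyz":[0.1,0.01,0.06],"angular":[0,-0.3,0],"claw":3},{"xyz":[0.1,0.01,0.06],"angular":[0,-0.3,0],"claw":3},{"xyz":[0.1,0.01,0.06],"angular":[0,-0.3,0],"claw":3},{"xyz":[0.1,0.01,0.06],"angular":[0,-0.3,0],"claw":3},{"xyz":[0.1,0.01,0.07],"angular":[0,-0.3,0],"claw":3},{"xyz":[0.1,0.01,0.07],"angular":[0,-0.3,0],"claw":3}]}}

```text
t: 9.8
eef_pos: [0.5396, 0.018, 0.0429]
ee_rot: [3.138, -0.202, -0.252]
force: [-2.3, -0.4, 0.7]
width: 0.03
gripper_force: 0.8
```

```bash
python3 st.py
```

```text
t 9.8 loc mm [-21.6   0.3  42.9] w 30.0 F loc [-2.09 -0.97  0.73] M [ 0.3   1.24 -0.03]
tool axes in cradle
 [[ 9.796e-01 -1.300e-03  2.009e-01]
 [-5.000e-04 -1.000e+00 -4.100e-03]
 [ 2.009e-01  3.900e-03 -9.796e-01]]
top [(-40, 101, 109), (-20, 101, 109), (0, 28, 38), (20, 16, 38), (40, -8, 37)]
side [(-40, 25, 40), (-20, 28, 40), (0, 28, 40), (20, 26, 41), (40, 26, 41)]
q [ 0.454  0.283 -0.85   0.447 -0.314  0.447]
```

{"op": "servo_tool", "data": {"targets": [{"xyz":[0.13,0,0.01],"angular":[0,0,0],"claw":3},{"xyz":[0.15,0,0.01],"angular":[0,0,0],"claw":3},{"xyz":[0.15,0,0.01],"angular":[0,0,0],"claw":3},{"xyz":[0.15,0,0.01],"angular":[0,0,0],"claw":3},{"xyz":[0.15,0,0.01],"angular":[0,0,0],"claw":3},{"xyz":[0.15,0,0.01],"angular":[0,0,0],"claw":3},{"xyz":[0.15,0,0.01],"angular":[0,0,0],"claw":3},{"xyz":[0.15,0,0.01],"angular":[0,0,0],"claw":3},{"xyz":[0.15,0,0.01],"angular":[0,0,0],"claw":3},{"xyz":[0.15,0,0.01],"angular":[0,0,0],"claw":3},{"xyz":[0.15,0,0.01],"angular":[0,0,0],"claw":3},{"xyz":[0.15,0,0.01],"angular":[0,0,0],"claw":3},{"xyz":[0.15,0,0.01],"angular":[0,0,0],"claw":3},{"xyz":[0.15,0,0.01],"angular":[0,0,0],"claw":3},{"xyz":[0.15,0,0.01],"angular":[0,0,0],"claw":3},{"xyz":[0.15,0,0.01],"angular":[0,0,0],"claw":3}]}}

```text
t: 11.5
eef_pos: [0.5627, 0.0122, 0.0462]
ee_rot: [3.138, -0.203, -0.252]
force: [-1.8, -0.4, 0.2]
width: 0.0303
gripper_force: 0.9
```

```bash
python3 st.py
```

```text
t 11.5 loc mm [ 2.3  0.4 46.2] w 30.3 F loc [-1.61 -0.83  0.23] M [ 0.31  1.27 -0.02]
tool axes in cradle
 [[ 9.795e-01 -1.200e-03  2.014e-01]
 [-4.000e-04 -1.000e+00 -3.900e-03]
 [ 2.014e-01  3.700e-03 -9.795e-01]]
top [(-40, 102, 109), (-20, 102, 110), (0, 102, 109), (20, 102, 109), (40, 31, 62)]
side [(-40, 51, 65), (-20, 56, 65), (0, 56, 65), (20, 54, 65), (40, 54, 66)]
q [ 0.431  0.308 -0.78   0.388 -0.35   0.531]
```

{"op": "servo_tool", "data": {"targets": [{"xyz":[0.15,0,0.01],"angular":[0,0,0],"claw":3},{"xyz":[0.15,0,0.01],"angular":[0,0,0],"claw":3},{"xyz":[0.15,0,0.01],"angular":[0,0,0],"claw":3},{"xyz":[0.15,0,0.01],"angular":[0,0,0],"claw":3},{"xyz":[0.15,0,0.01],"angular":[0,0,0],"claw":3},{"xyz":[0.15,0,0.01],"angular":[0,0,0],"claw":3},{"xyz":[0.15,0,0.01],"angular":[0,0,0],"claw":3},{"xyz":[0.15,0,0.01],"angular":[0,0,0],"claw":3},{"xyz":[0.15,0,0.01],"angular":[0,0,0],"claw":3},{"xyz":[0.15,0,0.01],"angular":[0,0,0],"claw":3},{"xyz":[0.15,0,0.01],"angular":[0,0,0],"claw":3},{"xyz":[0.15,0,0.01],"angular":[0,0,0],"claw":3},{"xyz":[0.15,0,0.01],"angular":[0,0,0],"claw":3},{"xyz":[0.15,0,0.01],"angular":[0,0,0],"claw":3},{"xyz":[0.15,0,0.01],"angular":[0,0,0],"claw":3},{"xyz":[0.15,0,0.01],"angular":[0,0,0],"claw":3},{"xyz":[0.15,0,0.01],"angular":[0,0,0],"claw":3},{"xyz":[0.15,0,0.01],"angular":[0,0,0],"claw":3},{"xyz":[0.15,0,0.01],"angular":[0,0,0],"claw":3},{"xyz":[0.15,0,0.01],"angular":[0,0,0],"claw":3}]}}

```text
t: 13.6
eef_pos: [0.5915, 0.0048, 0.0503]
ee_rot: [3.138, -0.203, -0.252]
force: [-2.6, 0.7, 1.2]
width: 0.0305
gripper_force: 0.9
```

```bash
python3 st.py
```

```text
t 13.6 loc mm [32.1  0.3 50.3] w 30.5 F loc [-2.66  0.03  1.22] M [ 0.33  1.31 -0.07]
tool axes in cradle
 [[ 9.795e-01 -1.200e-03  2.013e-01]
 [-4.000e-04 -1.000e+00 -3.900e-03]
 [ 2.013e-01  3.700e-03 -9.795e-01]]Traceback (most recent call last):
  File "st.py", line 14, in <module>
    j=1+np.argmax(st[1:,4]); o.append((y,int(st[j,0]-90),int(st[j,0]+st[j,2]-91)))
        ~~~~~~~~~^^^^^^^^^^
    return _wrapfunc(a, 'argmax', axis=axis, out=out, **kwds)
    return bound(*args, **kwds)
ValueError: attempt to get argmax of an empty sequence
```

{"op": "servo_tool", "data": {"targets": [{"xyz":[0.15,0,0.01],"angular":[0,0,0],"claw":3},{"xyz":[0.15,0,0.01],"angular":[0,0,0],"claw":3},{"xyz":[0.15,0,0.01],"angular":[0,0,0],"claw":3},{"xyz":[0.15,0,0.01],"angular":[0,0,0],"claw":3},{"xyz":[0.15,0,0.01],"angular":[0,0,0],"claw":3},{"xyz":[0.15,0,0.01],"angular":[0,0,0],"claw":3},{"xyz":[0.15,0,0.01],"angular":[0,0,0],"claw":3},{"xyz":[0.15,0,0.01],"angular":[0,0,0],"claw":3},{"xyz":[0.15,0,0.01],"angular":[0,0,0],"claw":3},{"xyz":[0.15,0,0.01],"angular":[0,0,0],"claw":3},{"xyz":[0.15,0,0.01],"angular":[0,0,0],"claw":3},{"xyz":[0.15,0,0.01],"angular":[0,0,0],"claw":3},{"xyz":[0.15,0,0.01],"angular":[0,0,0],"claw":3},{"xyz":[0.15,0,0.01],"angular":[0,0,0],"claw":3},{"xyz":[0.15,0,0.01],"angular":[0,0,0],"claw":3},{"xyz":[0.15,0,0.01],"angular":[0,0,0],"claw":3},{"xyz":[0.15,0,0.01],"angular":[0,0,0],"claw":3},{"xyz":[0.15,0,0.01],"angular":[0,0,0],"claw":3}]}}

```text
t: 15.45
eef_pos: [0.6175, -0.0019, 0.0539]
ee_rot: [3.138, -0.203, -0.252]
force: [-1.8, 0.5, 0.5]
width: 0.0301
gripper_force: 1.0
```

```bash
sed -i 's/        j=1+/        if k<2: continue\n        j=1+/; s/f=grab(n); o/f=grab(n,n+"L.png"); o/' st.py; python3 st.py; python3 - <<'E'
from cal import *
f=load('sideL'); cv2.imwrite('pics/s4.png',cv2.resize(f['color'][180:330,270:480],None,fx=3.5,fy=3.5,interpolation=cv2.INTER_CUBIC))
E
```

```text
t 15.45 loc mm [58.9  0.3 53.9] w 30.1 F loc [-1.85  0.06  0.48] M [ 0.31  1.32 -0.08]
tool axes in cradle
 [[ 9.795e-01 -1.200e-03  2.013e-01]
 [-4.000e-04 -1.000e+00 -3.900e-03]
 [ 2.013e-01  3.700e-03 -9.795e-01]]
top []
side [(-40, 119, 127), (-20, 122, 126), (0, 124, 126), (20, 119, 127), (40, 119, 127)]
q [ 0.373  0.368 -0.622  0.292 -0.434  0.69 ]
```

View pics/s4.png

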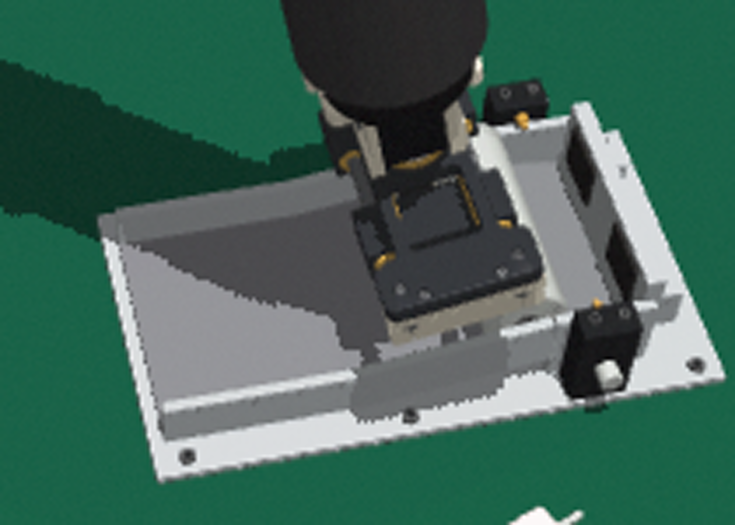

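The side crop shows the cell just short of the crest line, square and still against the fingers. I take it over the crest at 10 mm/s.

{"op": "servo_tool", "data": {"targets": [{"xyz":[0.1,0,0.01],"angular":[0,0,0],"claw":3},{"xyz":[0.1,0,0.01],"angular":[0,0,0],"claw":3},{"xyz":[0.1,0,0.01],"angular":[0,0,0],"claw":3},{"xyz":[0.1,0,0.01],"angular":[0,0,0],"claw":3},{"xyz":[0.1,0,0.01],"angular":[0,0,0],"claw":3},{"xyz":[0.1,0,0.01],"angular":[0,0,0],"claw":3},{"xyz":[0.1,0,0.01],"angular":[0,0,0],"claw":3},{"xyz":[0.1,0,0.02],"angular":[0,0,0],"claw":3},{"xyz":[0.1,0,0.02],"angular":[0,0,0],"claw":3},{"xyz":[0.1,0,0.02],"angular":[0,0,0],"claw":3},{"xyz":[0.1,0,0.02],"angular":[0,0,0],"claw":3},{"xyz":[0.1,0,0.02],"angular":[0,0,0],"claw":3},{"xyz":[0.1,0,0.02],"angular":[0,0,0],"claw":3},{"xyz":[0.1,0,0.02],"angular":[0,0,0],"claw":3},{"xyz":[0.1,0,0.02],"angular":[0,0,0],"claw":3},{"xyz":[0.1,0,0.02],"angular":[0,0,0],"claw":3}]}}

```text
t: 17.15
eef_pos: [0.6335, -0.0058, 0.0548]
ee_rot: [3.138, -0.203, -0.252]
force: [0.5, 0.7, 0.2]
width: 0.03
gripper_force: 0.1
```

```bash
python3 st.py; python3 - <<'E'
from cal import *
f=load('sideL'); cv2.imwrite('pics/s5.png',cv2.resize(f['color'][180:330,270:480],None,fx=3.5,fy=3.5,interpolation=cv2.INTER_CUBIC))
E
```

```text
t 17.15 loc mm [75.3  0.5 54.8] w 30.0 F loc [0.28 0.81 0.23] M [ 0.2   0.78 -0.03]
tool axes in cradle
 [[ 9.794e-01 -1.000e-03  2.018e-01]
 [-3.000e-04 -1.000e+00 -3.600e-03]
 [ 2.018e-01  3.500e-03 -9.794e-01]]
top [(0, -41, -41)]
side [(-40, 140, 144), (-20, 140, 144), (0, 143, 145), (20, 138, 144), (40, 138, 144)]
q [ 0.357  0.388 -0.579  0.274 -0.453  0.725]
```

View pics/s5.png

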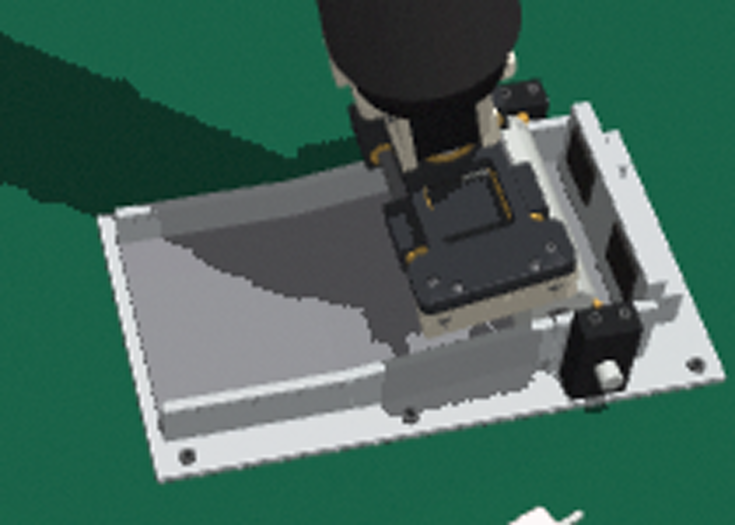

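The cell has crossed the crest and is starting to roll to the stop; contact force is about zero. I follow gently behind it.

{"op": "servo_tool", "data": {"targets": [{"xyz":[0.1,0,0.03],"angular":[0,0,0],"claw":3},{"xyz":[0.1,0,0.03],"angular":[0,0,0],"claw":3},{"xyz":[0.1,0,0.03],"angular":[0,0,0],"claw":3},{"xyz":[0.1,0,0.03],"angular":[0,0,0],"claw":3},{"xyz":[0.1,0,0.03],"angular":[0,0,0],"claw":3},{"xyz":[0.1,0,0.03],"angular":[0,0,0],"claw":3},{"xyz":[0.1,0,0.03],"angular":[0,0,0],"claw":3},{"xyz":[0.1,0,0.03],"angular":[0,0,0],"claw":3},{"xyz":[0.1,0,0.03],"angular":[0,0,0],"claw":3},{"xyz":[0.1,0,0.03],"angular":[0,0,0],"claw":3},{"xyz":[0.05,0,0.01],"angular":[0,0,0],"claw":3},{"xyz":[0.05,0,0.01],"angular":[0,0,0],"claw":3},{"xyz":[0.05,0,0.01],"angular":[0,0,0],"claw":3},{"xyz":[0.05,0,0.01],"angular":[0,0,0],"claw":3},{"xyz":[0,0,0],"angular":[0,0,0],"claw":3}]}}

```text
t: 18.75
eef_pos: [0.6451, -0.009, 0.0538]
ee_rot: [3.138, -0.203, -0.252]
force: [0.5, 0.4, 0.4]
width: 0.03
gripper_force: 0.0
```

```bash
python3 st.py
```

```text
t 18.75 loc mm [87.4  0.3 53.8] w 30.0 F loc [0.36 0.46 0.44] M [0.13 0.66 0.01]
tool axes in cradle
 [[ 9.795e-01 -1.200e-03  2.014e-01]
 [-4.000e-04 -1.000e+00 -3.900e-03]
 [ 2.014e-01  3.700e-03 -9.795e-01]]
top []
side [(-40, 156, 159), (-20, 154, 159), (0, 156, 159), (20, 151, 159), (40, 151, 159)]
q [ 0.345  0.404 -0.55   0.263 -0.464  0.748]
```

{"op": "servo_tool", "data": {"targets": [{"xyz":[0.05,0,0.01],"angular":[0,0,0],"claw":3},{"xyz":[0.05,0,0.01],"angular":[0,0,0],"claw":3},{"xyz":[0.05,0,0.01],"angular":[0,0,0],"claw":3},{"xyz":[0.05,0,0.01],"angular":[0,0,0],"claw":3},{"xyz":[0.05,0,0.01],"angular":[0,0,0],"claw":3},{"xyz":[0.05,0,0.01],"angular":[0,0,0],"claw":3},{"xyz":[0,0,0],"angular":[0,0,0],"claw":3}]}}

```text
t: 19.55
eef_pos: [0.6481, -0.0098, 0.0538]
ee_rot: [3.138, -0.203, -0.252]
force: [-0.5, 0.3, -0.2]
width: 0.0298
gripper_force: 0.0
```

{"op": "servo_tool", "data": {"targets": [{"xyz":[0.03,0,0.01],"angular":[0,0,0],"claw":3},{"xyz":[0.03,0,0.01],"angular":[0,0,0],"claw":3},{"xyz":[0,0,0],"angular":[0,0,0],"claw":3}]}}

```text
t: 19.85
eef_pos: [0.6487, -0.01, 0.0537]
ee_rot: [3.138, -0.203, -0.252]
force: [0.6, 0.3, -0.1]
width: 0.03
gripper_force: 0.0
```

{"op": "servo_tool", "data": {"targets": [{"xyz":[0.03,0,0.01],"angular":[0,0,0],"claw":3},{"xyz":[0.03,0,0.01],"angular":[0,0,0],"claw":3},{"xyz":[0.03,0,0.01],"angular":[0,0,0],"claw":3},{"xyz":[0,0,0],"angular":[0,0,0],"claw":3}]}}

```text
t: 20.25
eef_pos: [0.6496, -0.0102, 0.0536]
ee_rot: [3.138, -0.203, -0.252]
force: [-0.3, 0.3, -0.4]
width: 0.0299
gripper_force: 0.0
```

```bash
python3 st.py; python3 - <<'E'
from cal import *
f=load('sideL'); cv2.imwrite('pics/s6.png',cv2.resize(f['color'][190:310,370:490],None,fx=5,fy=5,interpolation=cv2.INTER_CUBIC))
E
```

```text
t 20.25 loc mm [92.   0.3 53.6] w 29.9 F loc [-0.37  0.25 -0.39] M [0.15 0.66 0.05]
tool axes in cradle
 [[ 9.795e-01 -1.100e-03  2.014e-01]
 [-4.000e-04 -1.000e+00 -3.900e-03]
 [ 2.014e-01  3.700e-03 -9.795e-01]]
top [(-40, -58, -58)]
side [(-40, 156, 159), (-20, 159, 159), (20, 156, 159), (40, 156, 159)]
q [ 0.341  0.41  -0.538  0.258 -0.469  0.756]
```

View pics/s6.png

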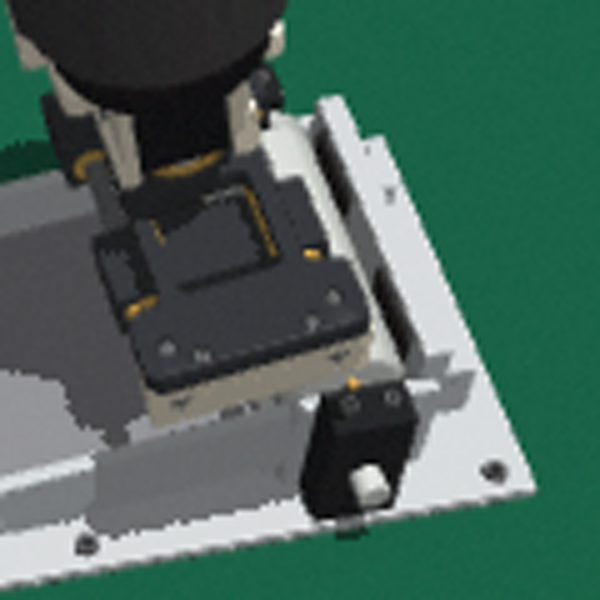

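The side crop shows the cell lying along both bumpers, with an even edge along the stop at about (335,170)–(400,360). A last gentle nudge should confirm contact by force.

{"op": "servo_tool", "data": {"targets": [{"xyz":[0.04,0,0.01],"angular":[0,0,0],"claw":3},{"xyz":[0.04,0,0.01],"angular":[0,0,0],"claw":3},{"xyz":[0.04,0,0.01],"angular":[0,0,0],"claw":3},{"xyz":[0,0,0],"angular":[0,0,0],"claw":3}]}}

```text
t: 20.75
eef_pos: [0.6508, -0.0105, 0.0536]
ee_rot: [3.138, -0.203, -0.252]
force: [-1.1, -0.4, -0.3]
width: 0.0298
gripper_force: 0.0
```

{"op": "servo_tool", "data": {"targets": [{"xyz":[0.04,0,0.01],"angular":[0,0,0],"claw":3},{"xyz":[0.04,0,0.01],"angular":[0,0,0],"claw":3},{"xyz":[0,0,0],"angular":[0,0,0],"claw":3}]}}

```text
t: 21.05
eef_pos: [0.6516, -0.0107, 0.0535]
ee_rot: [3.138, -0.203, -0.252]
force: [0.3, 0.1, -0.3]
width: 0.0299
gripper_force: 0.0
```

{"op": "servo_tool", "data": {"targets": [{"xyz":[0.04,0,0.01],"angular":[0,0,0],"claw":3},{"xyz":[0.04,0,0.01],"angular":[0,0,0],"claw":3},{"xyz":[0.04,0,0.01],"angular":[0,0,0],"claw":3},{"xyz":[0,0,0],"angular":[0,0,0],"claw":3}]}}

```text
t: 21.45
eef_pos: [0.6527, -0.0111, 0.0534]
ee_rot: [3.138, -0.203, -0.252]
force: [-0.1, 0.6, -0.8]
width: 0.0297
gripper_force: 0.3
```

{"op": "servo_tool", "data": {"targets": [{"xyz":[0.04,0,0.01],"angular":[0,0,0],"claw":3},{"xyz":[0.04,0,0.01],"angular":[0,0,0],"claw":3},{"xyz":[0,0,0],"angular":[0,0,0],"claw":3}]}}

```text
t: 21.75
eef_pos: [0.6528, -0.0114, 0.0531]
ee_rot: [3.137, -0.202, -0.252]
force: [-4.0, 2.6, 1.1]
width: 0.0297
gripper_force: 2.3
```

The cell is home: 4 N against the stop. Backing off slowly, then up.

{"op": "servo_tool", "data": {"targets": [{"xyz":[-0.05,0,0],"angular":[0,0,0],"claw":3},{"xyz":[-0.1,0,-0.02],"angular":[0,0,0],"claw":3},{"xyz":[-0.2,0,-0.04],"angular":[0,0,0],"claw":3},{"xyz":[-0.5,0,-0.1],"angular":[0,0,0],"claw":3},{"xyz":[-0.8,0,-0.2],"angular":[0,0,0],"claw":3},{"xyz":[-0.8,0,-0.5],"angular":[0,0,0],"claw":3},{"xyz":[-0.5,0,-1],"angular":[0,0,0],"claw":3},{"xyz":[0,0,-1.5],"angular":[0,0,0],"claw":3},{"xyz":[0,0,-2],"angular":[0,0,0],"claw":3},{"xyz":[0,0,-2],"angular":[0,0,0],"claw":3},{"xyz":[0,0,-2],"angular":[0,0,0],"claw":3},{"xyz":[0,0,-2],"angular":[0,0,0],"claw":3},{"xyz":[0,0,-2],"angular":[0,0,0],"claw":3},{"xyz":[-1.5,0,-2],"angular":[0,0,0],"claw":3},{"xyz":[-2,0,-2],"angular":[0,0,0],"claw":3},{"xyz":[-2,0,-1],"angular":[0,0,0],"claw":3},{"xyz":[-1,0,0],"angular":[0,0,0],"claw":3},{"xyz":[0,0,0],"angular":[0,0,0],"claw":3}]}}

```text
t: 23.55
eef_pos: [0.527, 0.022, 0.2148]
ee_rot: [3.139, -0.203, -0.251]
force: [1.1, 0.0, -0.4]
width: 0.0298
gripper_force: 0.0
```

```bash
python3 - <<'E'
from cal import *
f=grab('side','sideF.png'); g=grab('top','topF.png')
a=cv2.resize(f['color'][180:330,290:490],(400,300),interpolation=cv2.INTER_CUBIC); b=cv2.resize(g['color'][80:230,290:490],(400,300),interpolation=cv2.INTER_CUBIC)
cv2.imwrite('pics/fin.png',np.hstack([a,b]))
print([proj(f,W([130,y,70])).round(0).tolist() for y in(-60,60)]); s=monitor.get_state(); print(s['t'],s['eef_pos'],s['force'])
E
```

```text
[[439.0, 261.0], [419.0, 212.0]]
23.65 [0.52839612 0.02193044 0.21443097] [ 1.07050895 -0.72650692 -0.11018345]
```

View pics/fin.png

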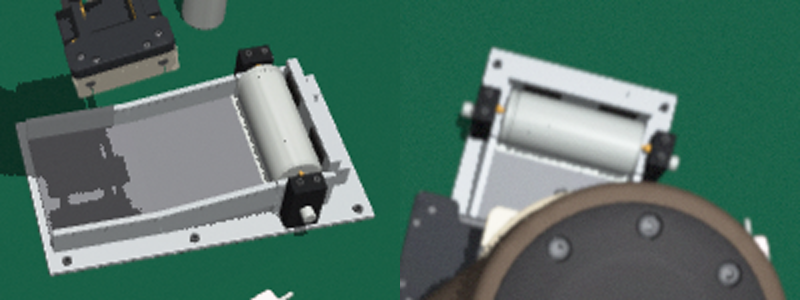

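Both final views show the cell in the nest, parallel to and against the bumpers, with the hand well clear. I hand the job in.

```bash
python3 -c "
from h import *
print(order.job_done())"
```

```text
the job is handed in; nothing more can be done
None
```

The cell is in the nest, square against the stop (about 4 N felt on the last push); the hand is clear, the spare cell, charger and screwdriver were not touched, and the job was handed in at about 23.7 s of the 38 s allowed.

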